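# Dial open the finds case lock and hold up its shackle for the record photo

### The job

Unlock the finds case: turn the dial on its green lock box, click by click, until the black pointer it drives stands on the red mark and rests in its click, then draw the steel shackle straight up out of the lock. Leave the pointer on the mark, carry the shackle to the black photo board and finish while still holding it there by its crossbar, upright and still, over the round spot with its feet roughly 10 cm above the board. Do not put it down or let go, and leave the sherds, tools and everything else on the table and on the case lid where they lie.

Things in the scene. Friction and masses are not known exactly. Their poses are not given: they have to be found in the camera images.
- lock: Fixed finds case with a green lock box on its front. Origin: table level, under the lock box's centre; x runs back towards the case, y along the lock box. Lock box 120 (x) by 240 (y), flat top 85 mm up. Grey case, black lid: x +60 to +306, 266 wide, 95 mm high. On the lock box at x = 0: dial axis y = -85, pointer axis y = 0, shackle legs y = +45, +85 mm. A 3 mm hasp strap lies round the outer leg.
- dial_grip (a point): On the dial's axis at mid height of its black bar grip, 112 mm above the table. Bar 46 long, 16 wide, 30 mm high (97 to 127 mm above the table) on a round skirt of 52 mm diameter; a white line on top runs from the middle to one end. The point turns with the dial: x along the bar (white line at -x); pinch the bar along y.
- dial (a joint): Dial angle in rad, positive anticlockwise from above; 0: pointer on the mark and bar along the lock's x. Range -1.0 to 3.5. It starts 1.5 to 3.2 on the positive side: turn it clockwise. Clicks into a notch every 0.524 rad (30 deg), at 0 and its multiples; passing a click takes about 0.06 N m; let go, it snaps into the nearest notch. The lock opens only in the notch at 0.
- pointer (a joint): Angle of the pointer in rad, positive anticlockwise seen from above, 0 on the red mark; geared to the dial, it always turns the same way by half the dial's angle (one click = 15 degrees). The shackle is free within about 0.09 rad of the mark and blocked elsewhere.
- pointer_tip (a point): Tip of the black pointer, a flat 4 mm wide bar reaching 34 mm from its axis (lock x = 0, y = 0), 6 mm above the lock box's top, over a white face.
- mark (a point): Middle of the red mark, 18 by 6 mm, painted on the lock box's top on the robot's side of the pointer axis (lock x = -46 mm, y = 0).
- shackle: Loose steel U, 160 g, 87 mm high: two 9 mm legs 40 mm apart under a square 10 mm crossbar 49 mm long. Origin midway between the feet, z up, y along the crossbar (the lock's y while seated). Brass tooth on the inner leg: 13 mm towards -y, 6 wide, 5 to 15 mm above the foot. Seated, feet 45 mm above the table, 1.5 mm side play; clear after 40 mm straight up, free when the pointer is on the mark.
- shackle_bar (a point): Middle of the shackle's crossbar, 82 mm above its feet (127 mm above the table while seated, 37 mm of free legs under the bar). Pinch the 10 mm bar along the shackle's x axis. Its axes are the shackle's.
- board: Black photo board, fixed, 140 mm (x) by 200 mm (y), 6 mm thick, with a red and white scale strip along one long side. Origin under its centre.
- board_spot (a point): Centre of the white ring (36 mm across) on the board's top, 10 mm from the board's centre, 6 mm above the table.
- sherd_buff: Buff pottery sherd, about 60 mm across, 9 mm thick, loose on the table by the board; origin under its centre. Not to be moved.
- sherd_grey: Grey pottery sherd, about 55 mm across, 10 mm thick, loose on the table by the board; origin under its centre. Not to be moved.
- sherd_red: Red pottery sherd, about 55 mm across, 9 mm thick, loose on the case lid; origin under its centre. Not to be moved.
- tape_measure: Yellow tape measure, 62 by 34 by 58 mm high, loose on the table by the board; origin under its centre. Not to be moved.
- brush: Hand brush lying on the case lid, its handle along its -x. Not to be moved.
- pencil_mug: Blue mug, 72 mm across, 90 mm high, standing on the table between the robot and the work; origin under its centre. Not to be moved.
Things that resemble listed ones, but are neither listed nor needed, are in the scene too. There is more than one size of the shackle; the job needs the smallest.

How it is judged (in metres and radians):
On the way, in this order (a step that is already met when the one before it is completed fails the run):
1. the pointer rests on the red mark (within 0.09 rad), shackle still seated in the lock (value of joint pointer between -0.09 and 0.09 rad and z of shackle in the frame of lock below 0.06 m), for 0.2 s.
2. the shackle is drawn clear above the lock box, pointer still on the mark (value of joint pointer between -0.09 and 0.09 rad and z of shackle in the frame of lock above 0.09 m), for 0.1 s.
At the end, for the whole second after the job is handed in: Pointer within 0.09 rad of the mark; fingers holding the shackle at its crossbar (over 1 N, within 35 mm of its middle), upright within 0.3 rad, still, the midpoint of its feet within 40 mm sideways of the round spot and 50 to 160 mm above it, nothing else carrying it (value of joint pointer between -0.09 and 0.09 rad and horizontal distance between shackle and board_spot below 0.04 m and z of shackle in the frame of board_spot between 0.05 and 0.16 m and angle between shackle's own z axis and vertical below 0.3 rad and distance between the grasp point and shackle_bar below 0.035 m and contact force between the fingers and shackle above 1 N and contact force between shackle and board below 0.1 N and contact force between shackle and lock below 0.1 N and linear speed of shackle below 0.03 m/s); the arm keeps its last pose, push and grip.
It fails at once if a sherd, the tape measure, brush or mug is moved by more than 25 mm (distance of any of sherd_buff, sherd_grey, sherd_red, tape_measure, brush, pencil_mug from where it was at the start of the episode above 0.025 m).
It also fails if it takes over 64 s, if anything falls off the work surface, if the arm or the gripper's body presses on something with over 40 N, if the wrist force passes 120 N, or if a joint passes its speed limit or range.

### The arm

A 6-joint arm with a two-finger parallel gripper is mounted at the origin on the work surface. World frame = base frame: x ahead of the robot, y to its left, z up, the work surface at z = 0. Lengths are in mm, angles in rad, forces in N, time in s.
With the tool pointing down it reaches from about 200 to 875 mm from the base axis. Payload 3.4 kg.
Tool frame: the origin (TCP) lies midway between the tips of the shut fingers; the grasp point (between the pads) lies 19 mm behind it; z points along the fingers, y is the line along which they close (so a half turn about z gives the same grasp; the last joint's range is limited). The gripper opens to 94 mm and grips with 3 to 60 N. Pads are 16 mm wide; open, the fingers measure 119 mm over their backs; the gripper's body (75 mm by 177 mm) begins 78 mm behind the grasp point.
Start: joints at [-1.309, 0.276, 1.505, -0, 1.361, -0.121], TCP at [214.776, -533.42, 205.493] pointing down, gripper open.
Joint ranges: [-2.89, 2.89], [-0.75, 2.08], [0.22, 2.7], [-1.18, 4.32], [0.11, 2.71], [-2.7, 2.7]. Speed limits (rad/s): [2.57, 2.57, 3.14, 3.14, 3.14, 3.14].

### API

Orientations are given as a unit quaternion [x, y, z, w].
In Python, from rig import * gives the robot as it stands.
- The arm moves only by the tool step_arm, never from a script. Its argument "deltas" is a list of rows, each a list of 3 entries, a list of its own where there are three numbers: the shift along the tool's x, y, z in mm, then the turn about the tool's z in units of 8 degrees (1.0 is 8 degrees), then the opening, from 0 (shut) to 1 (fully open). In form: [[[tx, ty, tz], roll, gripper], ...]. A call has 1 to 8 rows; each row is the pose to reach, as a shift and turn from the pose commanded when the call began, along the tool's axes at that moment; what a row does not reach only later rows make up. A row lasts 1/10 s, in which the tool goes at most 50 mm and 8.59 degrees, less where a joint would pass 70% of its speed; a pose out of reach is approached as far as the arm can. A call with a gripper value outside its range is refused whole. The fingers move at their own pace and stop on an object; "newtons" is the grip in N (left out, the last holds). Time passes only in rows, so rows that repeat a pose let the fingers close. It gives the time, the measured TCP pose, the force, the opening and the grip force at its end, in the units of the state.
- get_state(): the state, without advancing time (a new reading comes with each control period).
- capture(name): name is "side" or "top" or "wrist"; returns the picture (420x560x3 uint8, red, green, blue); there is no depth.
- camera_params(name): a dict with "vertical_fov" (degrees; the focal length in pixels is half the picture's height over the tangent of half this angle, whatever the lens; pixels are square), "cx", "cy" (the principal point, pixels), "distortion" ([k1, k2, p1, p2, k3] as OpenCV has them; the pictures are not rectified), "R" (3x3) and "t" (3): a world point X has camera coordinates R X + t. Camera axes: x right, y down, z forward; pixel columns grow to the right and rows downward; lengths in mm; the calibration is good to about 2 mm. A picture is of the moment at which its call begins: read the wrist's pose just before it. camera_params takes no time and is no camera call; for the wrist camera it gives the pose at the moment of the call.
- hand_in(): hands the job in; it is judged then, once.
The state is a dict: "clock": time; "joints": joint angles; "joint_vel": joint speeds; "effort": joint torques, N m; "ee_pos": TCP position; "tool_rot": TCP orientation; "force": force on the tool from outside, world axes, zero at the start; "torque": the same for the moment, N m; "gripper_width": opening from 0.0 (shut) to 1.0 (fully open); "finger_force": force on a finger pad.
Only numpy, scipy, OpenCV 4.12 (cv2) and the standard library are available. Lean on these libraries where they do the work, as an engineer would, in place of code of your own. Each camera call takes 0.05 s, during which the arm holds its last target. There are 200 camera calls.

## Working session

There is one attempt and no reset: what is moved stays moved. The work goes in short steps, Python scripts to look and compute and a tool call to move; the robot and the scene stay as the last step left them, time stands still between calls to the robot, and variables do not carry over. Pictures are saved under pics/ and viewed, at most 10 in all, crops included, and the job is handed in when it is done.

Besides the shell and the picture viewer there is one more tool, called by a JSON object that holds its "fn" and its "kwargs", one argument or row to a line. step_arm: Moves the arm, as the interface text tells. Its arguments: {"type":"object","properties":{"deltas":{"type":"array","items":{"type":"array"}},"newtons":{"type":"number"}},"required":["deltas"]}

```bash
mkdir -p pics; cat > h.py <<'E'
from rig import *
import numpy as np, cv2
def K(p):
    f=210/np.tan(np.radians(p["vertical_fov"])/2)
    return np.array([[f,0,p["cx"]],[0,f,p["cy"]],[0,0,1.]])
def ray(p,uv):
    n=cv2.undistortPoints(np.array([[uv]],float),K(p),np.array(p["distortion"],float))[0,0]
    R=np.array(p["R"]);t=np.array(p["t"])
    return -R.T@t, R.T@np.array([n[0],n[1],1])
def at(p,uv,z):
    c,d=ray(p,uv); return c+d*(z-c[2])/d[2]
def proj(p,X):
    R=np.array(p["R"]);r,_=cv2.Rodrigues(R)
    return cv2.projectPoints(np.array(X,float).reshape(-1,1,3),r,np.array(p["t"],float),K(p),np.array(p["distortion"],float))[0][:,0]
def save(n,im): cv2.imwrite("pics/"+n+".png",im[:,:,::-1])
E
python3 - <<'E'
from h import *
a=capture("top");b=capture("side")
np.save("top.npy",a);np.save("side.npy",b)
save("top",cv2.resize(a,(800,600)));save("side",cv2.resize(b,(800,600)))
for n in("top","side","wrist"):
    p=camera_params(n);print(n,p["vertical_fov"],p["cx"],p["cy"],p["distortion"],(-np.array(p["R"]).T@np.array(p["t"])).round(0))
print(get_state())
E
```

```text
top 49.15607256067193 278.8056913759526 199.4415600431596 [0.00160876 0.         0.         0.         0.        ] [ 466.  -24. 1305.]
side 56.89847413282162 272.5118818497314 211.10373789880109 [0.03500723 0.         0.         0.         0.        ] [203. 385. 723.]
wrist 63.556120257672895 278.67358247584184 207.8988593981316 [-0.08234491  0.          0.          0.          0.        ] [ 278. -507.  383.]
{'clock': 0.1, 'joints': array([-1.30899498e+00,  2.76540002e-01,  1.50597328e+00, -1.24603012e-05,
        1.36072620e+00, -1.20996911e-01]), 'joint_vel': array([-0.00181296, -0.00143827, -0.00091393, -0.00111169,  0.00037647,
        0.00066555]), 'effort': array([ 2.17890280e-03, -4.05453587e+01, -2.37779671e+01,  7.01763388e-02,
        2.98126799e-02, -5.47162767e-05]), 'ee_pos': array([ 214.63322597, -532.89515792,  204.69980556]), 'tool_rot': array([ 9.81738455e-01,  1.90233876e-01, -6.39992847e-05, -8.20945168e-04]), 'force': array([-0.4391663 , -0.41509828,  0.89421589]), 'torque': array([0.01324247, 0.03234115, 0.04968926]), 'finger_force': 0.0, 'gripper_width': 0.9956801560204789}
```

View pics/top.png

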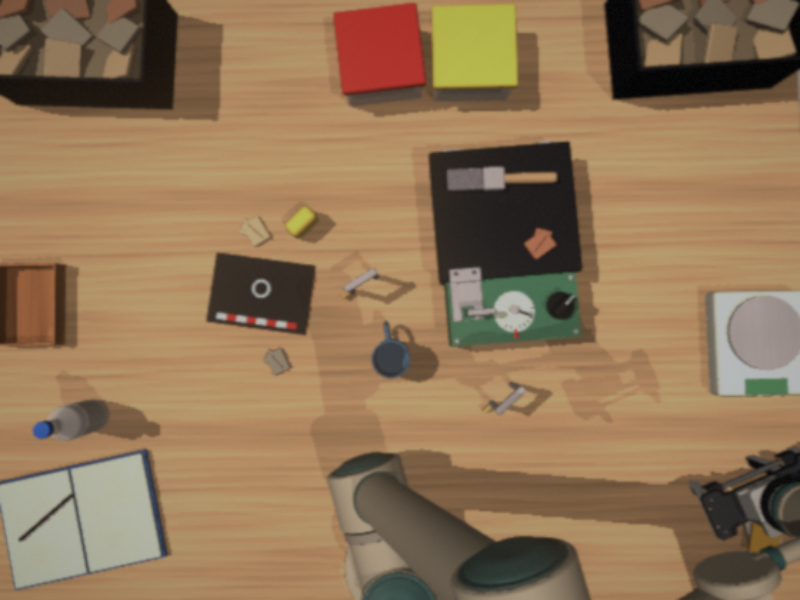

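View pics/side.png

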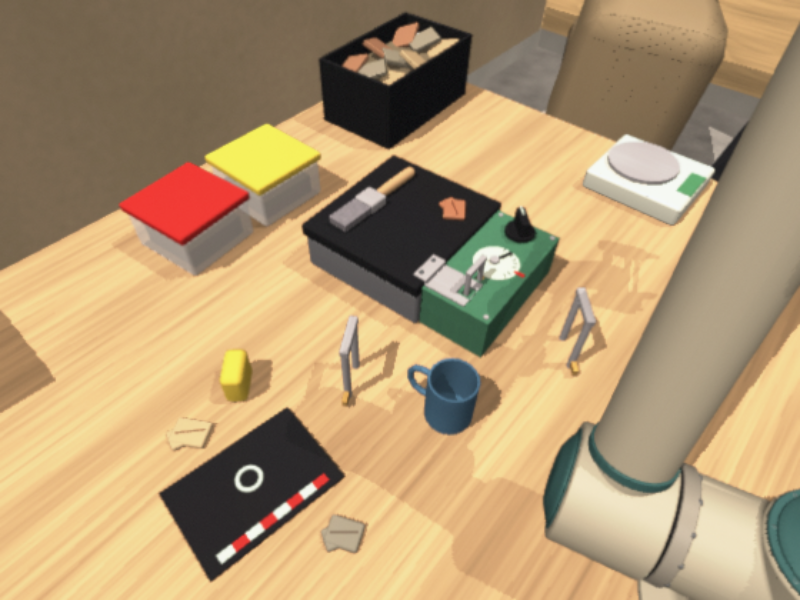

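The top view (800 px scale) shows the lock box with its dial at (562,305), the pointer face at (514,311), the red mark at (516,335) and the seated shackle at (487,312). The board ring is at (261,289). In the side view the seated shackle is at (475,275).
Shackle candidates in the top view are the seated one (487,312), a loose one at (362,282) and a loose one at (510,400). I choose the seated one: it is the smallest and it is in the lock. The only dial is the black one at (562,305); the mug and the yellow and red boxes are not relevant.

```bash
python3 - <<'E'
from h import *
a=np.load("top.npy");p=camera_params("top")
x0,y0,x1,y1=300,180,420,260
save("crop",cv2.resize(a[y0:y1,x0:x1],None,fx=6.5,fy=6.5,interpolation=cv2.INTER_CUBIC))
s=.7
for n,u,z in[("FL",(450,347),85),("FR",(581,335),85),("BR",(575,273),85),("dial",(562,301),127),("ptr",(514,311),91),("mark",(516,335),85),("barL",(470,312),132),("barR",(507,312),132),("spot",(261,289),6),("mug",(390,357),90),("loose1",(362,282),100),("loose2",(510,400),100),("tape",(301,221),58)]:
    print(n,at(p,(u[0]*s,u[1]*s),z).round(0))
E
```

```text
FL [ 422. -104.   85.]
FR [ 440. -347.   85.]
BR [ 555. -339.   85.]
dial [ 502. -304.  127.]
ptr [ 487. -223.   91.]
mark [ 442. -227.   85.]
barL [ 486. -138.  132.]
barR [ 484. -204.  132.]
spot [541. 264.   6.]
mug [406.   7.  90.]
loose1 [545.  56. 100.]
loose2 [ 325. -210.  100.]
tape [667. 174.  58.]
```

View pics/crop.png

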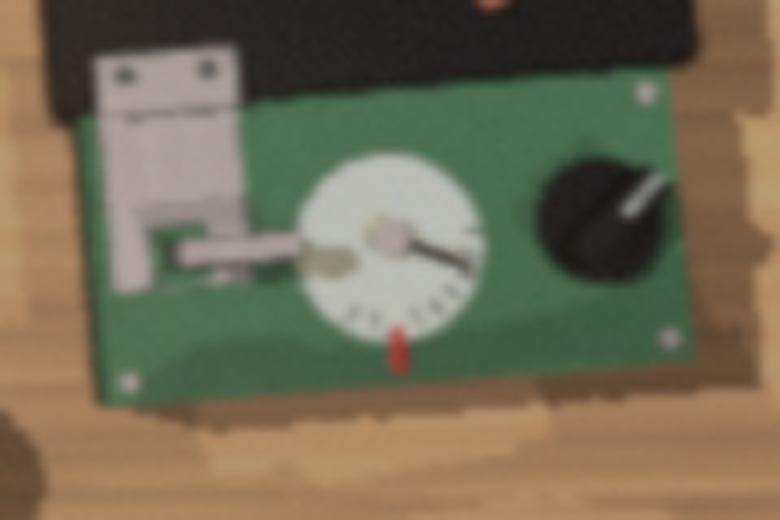

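The crop shows the pointer about 63° from the mark and the white line about 125–130° anticlockwise. That puts the dial near 120°, four clicks. I'm moving above the dial with the tool y axis across the bar.

{"fn": "step_arm", "kwargs": {
  "deltas": [
    [[30,-9,-4],-0.9,1],
    [[75,-22,-8],-1.9,1],
    [[120,-36,-12],-2.9,1],
    [[165,-50,-16],-3.9,0.8],
    [[210,-64,-20],-4.9,0.7],
    [[255,-78,-22],-5.9,0.6],
    [[300,-92,-24],-6.9,0.6],
    [[335,-103,-25],-7.9,0.6]
  ]
}}

```text
clock: 0.9
ee_pos: [488.7, -310.6, 230.3]
tool_rot: [0.734, 0.679, 0.0, -0.0]
force: [-0.7, -1.1, -0.3]
gripper_width: 0.615
finger_force: 0.0
```

{"fn": "step_arm", "kwargs": {
  "deltas": [
    [[0,0,0],-1,0.6],
    [[0,0,0],-2,0.6],
    [[0,0,0],-3,0.6],
    [[0,0,0],-4,0.6],
    [[0,0,0],-4.9,0.6],
    [[0,0,0],-4.9,0.6],
    [[0,0,0],-4.9,0.6]
  ]
}}

```text
clock: 1.6
ee_pos: [486.9, -312.6, 230.1]
tool_rot: [0.468, 0.884, 0.0, -0.0]
force: [-0.8, 0.1, 0.9]
gripper_width: 0.599
finger_force: 0.0
```

```bash
python3 - <<'E'
from h import *
s=get_state();p=camera_params("wrist");a=capture("wrist");np.save("w1.npy",a)
import pickle;pickle.dump((s,p),open("w1.pkl","wb"))
print(s["clock"],s["ee_pos"],s["tool_rot"],s["joints"].round(2))
print((-np.array(p["R"]).T@np.array(p["t"])).round(0),np.array(p["R"])[2])
print(proj(p,[[495,-307,127],[489,-222,91],[484,-157,132]]))
save("w1",cv2.resize(a,(800,600)))
E
```

```text
1.6 [ 486.9082318  -312.60285999  230.13778262] [ 4.68061540e-01  8.83695821e-01  5.77086159e-05 -2.97101734e-04] [-0.69  0.27  1.45 -0.    1.42 -1.29]
[ 449. -256.  408.] [ 0.13277766 -0.19434051 -0.9719063 ]
[[289.48327118 208.27726442]
 [335.64039051 120.56120543]
 [388.109464    45.78985579]]
```

View pics/w1.png

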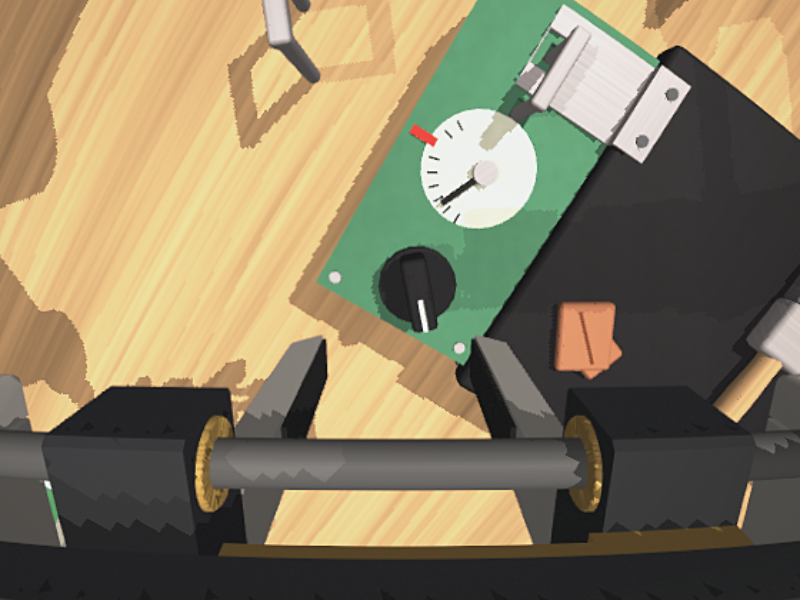

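The wrist view shows the dial bar from (412,255) to (427,328), with the white line at the lower end. The pointer axis is at (485,172) and its tip at (442,205); the mark is at (423,135). The seated shackle bar runs from (582,35) to (541,103), and the red sherd at (588,340) is well clear.

```bash
python3 - <<'E'
from h import *
import pickle;s,p=pickle.load(open("w1.pkl","rb"))
P={}
for n,u,z in[("b0",(411,256),127),("b1",(427,328),127),("line0",(421,300),127),("ax",(485,172),93),("tip",(442,205),91),("mark",(423,135),85),("s0",(583,33),132),("s1",(541,103),132),("c0",(335,277),86),("c1",(460,348),86)]:
    P[n]=at(p,(u[0]*.7,u[1]*.7),z);print(n,P[n].round(1))
an=lambda v:np.degrees(np.arctan2(v[1],v[0]))
print("bar",an(P["b1"]-P["b0"]),"ctr",(P["b1"]+P["b0"])/2,"len",np.linalg.norm(P["b1"]-P["b0"]))
m=an(P["mark"]-P["ax"]);print("mark",m,"ptr",an(P["tip"]-P["ax"])-m, "shackle",an(P["s0"]-P["s1"]),(P["s0"]+P["s1"])/2,np.linalg.norm(P["s0"]-P["s1"]))
print("lock y from dial",an(P["ax"]-(P["b1"]+P["b0"])/2), an(P["c0"]-P["c1"]))
E
```

```text
b0 [ 479.5 -287.2  127. ]
b1 [ 512.6 -318.1  127. ]
line0 [ 499.6 -305.7  127. ]
ax [ 491.6 -220.1   93. ]
tip [ 481.2 -252.5   91. ]
mark [ 446.1 -223.    85. ]
s0 [ 486.6 -134.4  132. ]
s1 [ 489.8 -177.   132. ]
c0 [ 449.5 -332.6   86. ]
c1 [ 549.6 -326.2   86. ]
bar -43.02792984463425 ctr [ 496.05910396 -302.64903594  127.        ] len 45.20954303004209
mark -176.38430191636976 ptr 68.6205967764177 shackle 94.20569580127147 [ 488.20098128 -155.68199194  132.        ] 42.76098262373863
lock y from dial 93.12036644863083 -176.31286892700203
```

{"fn": "step_arm", "kwargs": {
  "deltas": [
    [[2,12,20],-1,0.5],
    [[2,12.5,60],-1.6,0.5],
    [[2,12.5,95],-1.6,0.5],
    [[2,12.5,120],-1.6,0.5],
    [[2,12.5,129],-1.6,0.5],
    [[2,12.5,129],-1.6,0.3],
    [[2,12.5,129],-1.6,0],
    [[2,12.5,129],-1.6,0]
  ],
  "newtons": 15
}}

```text
clock: 2.45
ee_pos: [497.3, -304.9, 103.2]
tool_rot: [0.366, 0.931, -0.001, 0.002]
force: [0.2, 0.1, -0.2]
gripper_width: 0.28
finger_force: 0.0
```

{"fn": "step_arm", "kwargs": {
  "deltas": [
    [[0,0,0],0,0],
    [[0,0,0],0,0],
    [[0,0,0],0,0]
  ],
  "newtons": 15
}}

```text
clock: 2.75
ee_pos: [496.7, -305.1, 102.8]
tool_rot: [0.365, 0.931, -0.001, 0.001]
force: [-1.0, -1.8, 5.7]
gripper_width: 0.169
finger_force: 14.9
```

{"fn": "step_arm", "kwargs": {
  "deltas": [
    [[0,0,0],1,0],
    [[0,0,0],2,0],
    [[0,0,0],3,0],
    [[0,0,0],4,0],
    [[0,0,0],5,0],
    [[0,0,0],6,0],
    [[0,0,0],7,0],
    [[0,0,0],8,0]
  ]
}}

```text
clock: 3.55
ee_pos: [497.4, -304.9, 102.8]
tool_rot: [0.805, 0.594, 0.0, 0.002]
force: [-0.1, -0.4, 5.4]
gripper_width: 0.169
finger_force: 15.0
```

{"fn": "step_arm", "kwargs": {
  "deltas": [
    [[0,0,0],1,0],
    [[0,0,0],2,0],
    [[0,0,0],3,0],
    [[0,0,0],4,0],
    [[0,0,0],5,0],
    [[0,0,0],6,0],
    [[0,0,0],7,0],
    [[0,0,0],8,0]
  ]
}}

```text
clock: 4.35
ee_pos: [497.9, -305.4, 102.8]
tool_rot: [0.997, 0.077, 0.002, 0.002]
force: [1.4, -2.9, 2.8]
gripper_width: 0.171
finger_force: 15.0
```

{"fn": "step_arm", "kwargs": {
  "deltas": [
    [[0,0,0],0.7,0],
    [[0,0,0],0.7,0],
    [[0,0,0],0.7,0]
  ]
}}

```text
clock: 4.65
ee_pos: [497.9, -305.5, 102.8]
tool_rot: [0.999, 0.032, 0.002, 0.002]
force: [1.6, -3.2, 5.6]
gripper_width: 0.169
finger_force: 15.0
```

```bash
python3 - <<'E'
from h import *
s=get_state();p=camera_params("wrist");a=capture("wrist");np.save("w2.npy",a)
import pickle;pickle.dump((s,p),open("w2.pkl","wb"))
q=s["tool_rot"];print(s["clock"],s["ee_pos"],np.degrees(2*np.arctan2(q[1],q[0])),s["torque"],s["joints"].round(2))
save("w2",cv2.resize(a,(800,600)))
E
```

```text
4.65 [ 497.85984961 -305.51020634  102.79161282] 3.657327252428973 [-0.3381719  -0.1371569  -0.00149777] [-0.67  0.36  1.65 -0.    1.13  0.84]
```

View pics/w2.png

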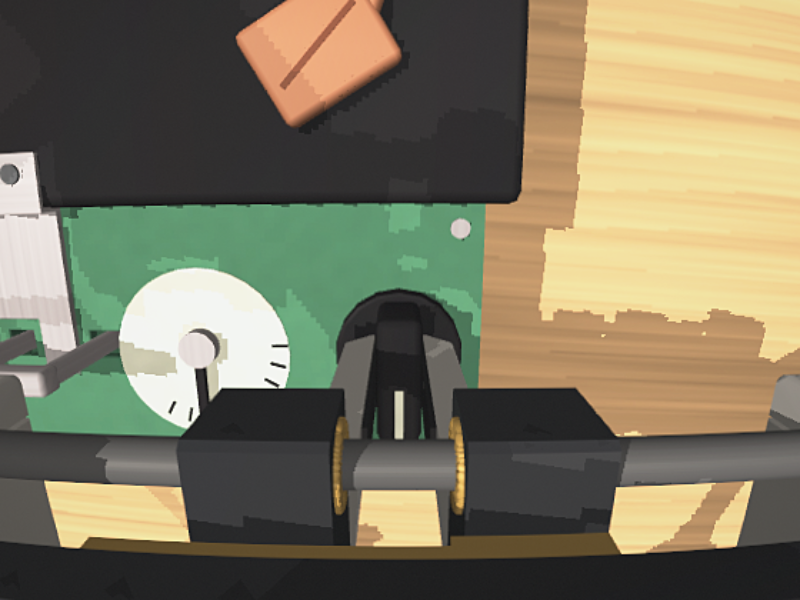

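The pointer now lies along lock −x on the mark (axis at (200,348), bar pointing straight at the robot), and the white line points at the robot too. I release, rise and move over the shackle.

{"fn": "step_arm", "kwargs": {
  "deltas": [
    [[0,0,0],0,0.3],
    [[0,0,0],0,0.4],
    [[0,0,0],0,0.4],
    [[0,0,-15],0,0.4],
    [[0,0,-45],0,0.4],
    [[0,0,-75],-1,0.4],
    [[0,-30,-95],-2,0.4],
    [[0,-75,-97],-3,0.4]
  ]
}}

```text
clock: 5.5
ee_pos: [493.2, -230.9, 200.7]
tool_rot: [0.971, 0.24, 0.002, 0.002]
force: [0.1, 0.6, -0.0]
gripper_width: 0.404
finger_force: 0.0
```

{"fn": "step_arm", "kwargs": {
  "deltas": [
    [[3,-25,0],-1,0.4],
    [[7,-50,0],-2,0.4],
    [[10,-68,0],-3,0.4],
    [[10,-68,0],-4,0.4],
    [[10,-68,0],-5,0.4],
    [[10,-68,0],-6,0.4],
    [[10,-68,0],-7,0.4],
    [[10,-68,0],-8,0.4]
  ]
}}

```text
clock: 6.3
ee_pos: [468.5, -163.7, 197.9]
tool_rot: [0.695, 0.719, -0.0, -0.001]
force: [0.8, -0.9, 1.1]
gripper_width: 0.401
finger_force: 0.0
```

{"fn": "step_arm", "kwargs": {
  "deltas": [
    [[0,0,0],-0.3,0.4],
    [[0,0,0],-0.3,0.4],
    [[0,0,0],-0.3,0.4]
  ]
}}

```text
clock: 6.6
ee_pos: [468.7, -164.0, 198.1]
tool_rot: [0.683, 0.731, -0.0, -0.0]
force: [1.1, -0.7, 0.9]
gripper_width: 0.401
finger_force: 0.0
```

```bash
python3 - <<'E'
from h import *
s=get_state();p=camera_params("wrist");a=capture("wrist");np.save("w3.npy",a)
import pickle;pickle.dump((s,p),open("w3.pkl","wb"))
q=s["tool_rot"];print(s["clock"],s["ee_pos"],np.degrees(2*np.arctan2(q[1],q[0])),s["joints"].round(2))
print(proj(p,[[487.3,-155.2,132],[491.6,-220.1,91]])/.7)
save("w3",cv2.resize(a,(800,600)))
E
```

```text
6.6 [ 468.73564495 -163.98258883  198.14706684] 93.8955320457892 [-0.48  0.16  1.68  0.    1.3  -0.54]
[[434.47220513 300.95512647]
 [427.65622194 384.53114606]]
```

View pics/w3.png

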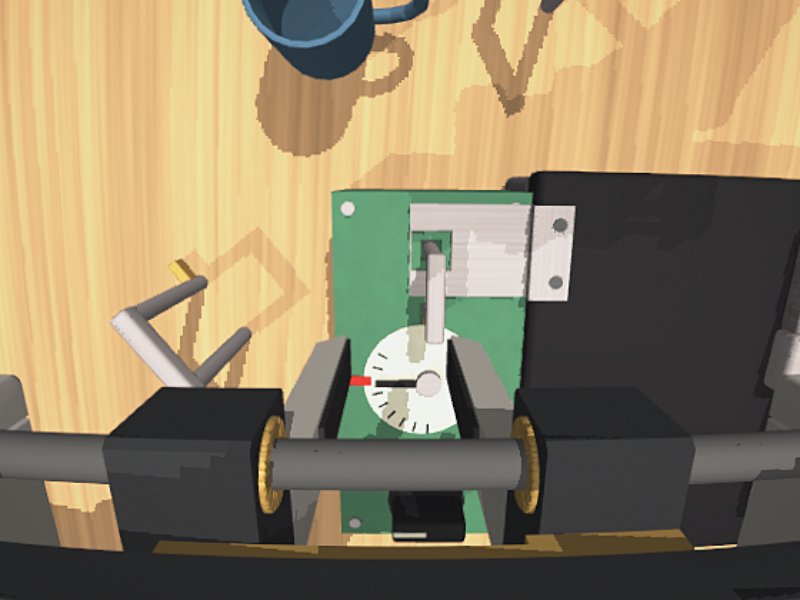

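The pointer (axis (428,383), tip (378,384)) lies straight at the mark (360,381). The seated shackle bar is centred at (435,298), 3 px from the prediction. Now I grasp it.

{"fn": "step_arm", "kwargs": {
  "deltas": [
    [[5,12,10],0,0.4],
    [[7.5,19,35],0,0.4],
    [[7.5,19,65],0,0.4],
    [[7.5,19,85],0,0.4],
    [[7.5,19,91],0,0.4],
    [[7.5,19,91],0,0.2],
    [[7.5,19,91],0,0],
    [[7.5,19,91],0,0]
  ],
  "newtons": 30
}}

```text
clock: 7.45
ee_pos: [488.6, -155.9, 108.6]
tool_rot: [0.682, 0.731, 0.0, 0.001]
force: [-0.3, 0.5, 0.3]
gripper_width: 0.182
finger_force: 0.0
```

{"fn": "step_arm", "kwargs": {
  "deltas": [
    [[0,0,0],0,0],
    [[0,0,0],0,0],
    [[0,0,0],0,0]
  ],
  "newtons": 30
}}

```text
clock: 7.75
ee_pos: [488.2, -155.8, 108.5]
tool_rot: [0.682, 0.731, 0.0, 0.001]
force: [-0.3, -1.3, 4.8]
gripper_width: 0.101
finger_force: 30.0
```

{"fn": "step_arm", "kwargs": {
  "deltas": [
    [[0,0,-3],0,0],
    [[0,0,-8],0,0],
    [[0,0,-14],0,0],
    [[0,0,-20],0,0]
  ]
}}

```text
clock: 8.15
ee_pos: [487.4, -155.4, 127.8]
tool_rot: [0.682, 0.731, -0.0, -0.0]
force: [0.2, 0.2, -2.7]
gripper_width: 0.103
finger_force: 30.0
```

{"fn": "step_arm", "kwargs": {
  "deltas": [
    [[0,0,-8],0,0],
    [[0,0,-18],0,0],
    [[0,0,-33],0,0],
    [[0,0,-50],0,0],
    [[0,0,-70],0,0],
    [[0,0,-90],0,0],
    [[0,0,-110],0,0],
    [[0,0,-110],0,0]
  ]
}}

```text
clock: 8.95
ee_pos: [489.3, -156.3, 240.8]
tool_rot: [0.682, 0.731, 0.001, 0.003]
force: [0.5, 0.1, -1.5]
gripper_width: 0.106
finger_force: 30.0
```

```bash
python3 - <<'E'
from h import *
s=get_state();p=camera_params("wrist");a=capture("wrist");t=capture("side")
q=s["tool_rot"];print(s["clock"],s["ee_pos"],np.degrees(2*np.arctan2(q[1],q[0])),s["finger_force"],s["joints"].round(2))
c=lambda x:cv2.resize(x,(400,300),interpolation=cv2.INTER_AREA)
save("v4",np.hstack([c(a),c(t)]))
tp=camera_params("top");print(at(tp,(261*.7,289*.7),6)); sp=camera_params("side");print(at(sp,(249*.7,478*.7),6))
E
```

```text
8.95 [ 489.26067564 -156.2859904   240.81661575] 93.93426874143701 29.997892677783966 [-0.44  0.16  1.57 -0.    1.4  -0.51]
[541.05248011 263.53298188   6.        ]
[543.26085945 267.01340735   6.        ]
```

View pics/v4.png

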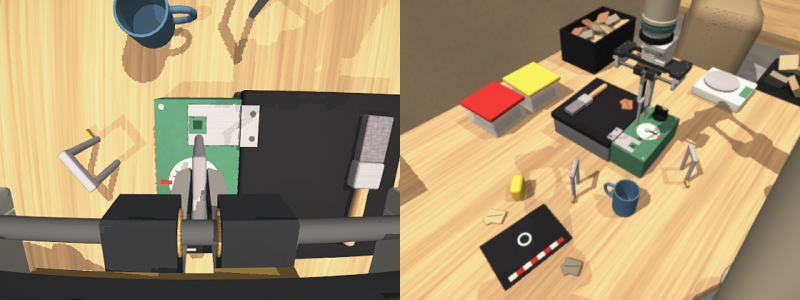

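The shackle is held clear of the lock (wrist view (200,150)). In the side view its free legs hang under the gripper at (640,100), and nothing else has moved. Both cameras put the spot at about (542,265), so I carry it there.

{"fn": "step_arm", "kwargs": {
  "deltas": [
    [[15,3,0],0,0],
    [[40,8,0],0,0],
    [[72,14,0],0,0],
    [[107,21,0],0,0],
    [[142,28,0],0,0],
    [[177,35,0],0,0],
    [[212,42,0],0,0],
    [[247,48,0],0,0]
  ]
}}

```text
clock: 9.85
ee_pos: [517.3, 96.8, 236.1]
tool_rot: [0.682, 0.731, -0.001, -0.001]
force: [0.8, 0.6, -0.5]
gripper_width: 0.101
finger_force: 30.0
```

{"fn": "step_arm", "kwargs": {
  "deltas": [
    [[35,7,0],0,0],
    [[70,14,0],0,0],
    [[105,20,5],0,0],
    [[135,26,15],0,0],
    [[155,31,35],0,0],
    [[165,33,55],0,0],
    [[170,33,68],0,0],
    [[170,33,71],0,0]
  ]
}}

```text
clock: 10.65
ee_pos: [537.4, 266.5, 163.6]
tool_rot: [0.682, 0.731, -0.003, -0.001]
force: [0.1, 0.0, -1.8]
gripper_width: 0.102
finger_force: 30.0
```

{"fn": "step_arm", "kwargs": {
  "deltas": [
    [[0,0,0],0,0],
    [[0,0,0],0,0],
    [[0,0,0],0,0],
    [[0,0,0],0,0]
  ]
}}

```text
clock: 11.05
ee_pos: [540.3, 265.7, 167.4]
tool_rot: [0.683, 0.731, 0.001, 0.0]
force: [-0.5, -0.5, -1.6]
gripper_width: 0.102
finger_force: 30.0
```

```bash
python3 - <<'E'
from h import *
s=get_state();a=capture("top");t=capture("side")
print(s["clock"],s["ee_pos"],s["finger_force"],s["gripper_width"],s["tool_rot"],abs(s["joint_vel"]).max())
c=lambda x:cv2.resize(x,(400,300),interpolation=cv2.INTER_AREA)
big=lambda x:cv2.resize(x,(400,300),interpolation=cv2.INTER_CUBIC)
save("v5",np.vstack([np.hstack([c(a),c(t)]),np.hstack([big(a[180:270,300:420]),big(t[200:410,90:370])])]))
E
```

```text
11.05 [540.2521447  265.73623641 167.41626404] 29.997800588607788 0.10169462863353222 [6.82732426e-01 7.30667979e-01 7.33097684e-04 4.49925598e-04] 0.003681578170976241
```

View pics/v5.png

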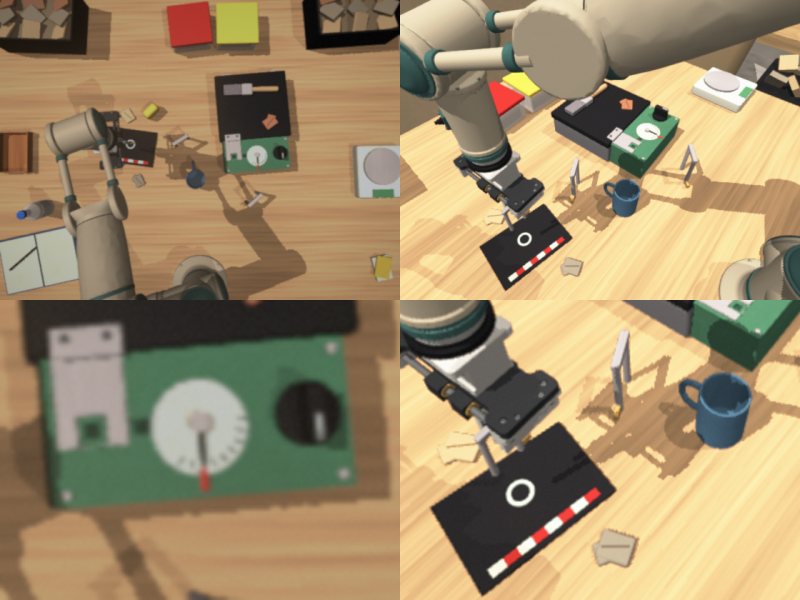

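```bash
python3 - <<'E'
from h import *
p=camera_params("side")
for X in([541,264,6],[539,285,104],[541.5,246,104],[540,266,186]):
    u=proj(p,X)[0];print(X,(u[0]-90)/.7+400,(u[1]-200)/.7+300)
E
```

```text
[541, 264, 6] 523.3035987156455 491.7036900575131
[539, 285, 104] 496.07529242257533 470.8488096113406
[541.5, 246, 104] 520.6710538767671 446.85499382862065
[540, 266, 186] 493.7780515141465 424.1460473000559
```

The pointer is on the mark (top crop (203,480)). The visible leg's foot at (494,470) in the side crop matches the predicted (496,471), so the shackle hangs upright over the ring. I'm handing in.

```bash
python3 -c "
from rig import *
print(hand_in())"
```

```text
the job is handed in; nothing more can be done
None
```

The job is handed in, with no verdict returned: the pointer is on the red mark, and the gripper is holding the shackle still and upright by its crossbar over the board's round spot, its feet about 10 cm up.

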